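Draw up the cam lock of a flat-pack basket stand

ROBOT

A 6-joint arm with a two-finger parallel gripper is mounted at the origin on the work surface. World frame = base frame: x ahead of the robot, y to its left, z up, the work surface at z = 0. Lengths are in mm, angles in rad, forces in N, time in s.
With the tool pointing down it reaches from about 275 to 1000 mm from the base axis. Payload 8.4 kg.
Tool frame: the origin (TCP) lies where the fingers leave the gripper's body, on its centre line; the fingertips stand 73 mm ahead of it and the grasp point (between the pads) lies 54 mm ahead of it (grip_point_offset is the distance from the TCP to the grasp point, in mm); z points along the fingers, y is the direction in which the jaws open and shut (so a half turn about z gives the same grasp; the last joint's range is limited). The gripper opens to 85 mm and grips with 20 to 120 N. Pads are 22 mm wide; open, the fingers measure 114 mm over their backs; the gripper's body (76 mm by 85 mm) begins 54 mm behind the grasp point. The pads swing forward as they close: fully open they stand 13 mm farther back than shut.
Start: joints at [-1.175, 0.353, 1.633, -0, 1.155, -0.002], TCP at [242.118, -576.201, 303.881] pointing down, gripper open.
Joint ranges: [-2.63, 2.63], [-0.92, 2.1], [0.06, 2.66], [-1.3, 4.44], [0, 2.69], [-3.02, 3.02]. Speed limits (rad/s): [2.22, 2.22, 2.79, 3.14, 3.14, 3.14].

INTERFACE

Orientations are given as [roll, pitch, yaw] about the fixed x, y, z axes, in that order (R = Rz(yaw) Ry(pitch) Rx(roll)).
In Python, from rig import sense, grab_frame, sign_off, grip_point_offset gives the robot as it stands. The module is installed in compiled form; this text tells all that it offers.
- The arm moves only by the tool drive_tool, never from a script. Its argument "targets" is one flat list of numbers, 7 for each row, row after row: the shift along the tool's x, y, z in m, then the turn, a rotation vector about the tool's x, y, z in rad, then the opening, from 0 (shut) to 1 (fully open). In form: [tx, ty, tz, wx, wy, wz, grip, tx, ty, tz, wx, wy, wz, grip, ...]. A call has 1 to 12 rows; each row is the pose to reach, as a shift and turn from the pose commanded when the call began, along the tool's axes at that moment; what a row does not reach only later rows make up. A row lasts 1/12 s, in which the tool goes at most 41.7 mm and 7.16 degrees, less where a joint would pass 70% of its speed; a pose out of reach is approached as far as the arm can. A call with a gripper value outside its range is refused whole. The fingers move at their own pace and stop on an object; "force" is the grip in N (left out, the last holds). Time passes only in rows, so rows that repeat a pose let the fingers close. It gives the time, the measured TCP pose, the force and the opening at its end, in the units of the state.
- sense(): the state, without advancing time (a new reading comes with each control period).
- grab_frame(name): name is "side" or "top"; returns a dict with "color" (384x512x3 uint8, blue, green, red), "vertical_fov" (degrees; the focal length in pixels is half the picture's height over the tangent of half this angle, whatever the lens; pixels are square), "cx", "cy" (the principal point, pixels), "world_from_camera" (4x4, takes a point from camera to world coordinates). Camera axes: x right, y down, z forward; pixel columns grow to the right and rows downward; lengths in mm; the calibration is good to about 2 mm. A picture is of the moment at which its call begins. There is no depth.
- sign_off(): hands the job in, once; it reports no verdict.
The state is a dict: "clock": time; "qpos": joint angles; "qvel": joint speeds; "joint_efforts": joint torques, N m; "eef_pos": TCP position; "tcp_rot": TCP orientation; "contact_force": force on the tool from outside, world axes, zero at the start; "wrist_torque": the same for the moment, N m; "opening": opening from 0.0 (shut) to 1.0 (fully open).
Only numpy, scipy, OpenCV 4.12 (cv2) and the standard library are available. Lean on these libraries where they do the work, as an engineer would, in place of code of your own. Each camera call takes 0.05 s, during which the arm holds its last target. There are 200 camera calls.

TASK

Gently push the loose end panel of the small plywood stand up to the board until its bolt is stopped inside the cam lock. Then take the flat screwdriver from the tool block, turn the cam clockwise with it until it has drawn the panel fully home and feels firmly tight, without forcing it, and put the screwdriver back upright in the tool-block hole it came from. Leave everything else where it is.

Things in the scene. Friction and masses are not known exactly. Their poses are not given: they have to be found in the camera images.
- rack: Fixed part of a small plywood stand: level board 150 x 140 x 28 mm, top 60 mm above the table, with an end panel 72 mm high already fitted at its far (+x) end. Origin on the table straight under the cam lock's axis; z up. The board's edge facing the loose panel (and roughly the robot) is at x = -30 mm of this frame, y -70 to 70 mm
- panel: Loose end panel, upright plywood, 18 mm thick, 140 wide, 72 high, on dowels: slides only along the rack's x axis, resists with about 4 N and stays where left. Origin at table height in the middle of its inner face, axes as the rack's; outer face 18 mm to -x. Its x in the rack frame is -58 to -50 mm at the start, -30 mm when home. Do not push it with more than 30 N
- panel_bolt (a point): Where the bolt leaves the middle of the panel's inner face, 46 mm above the table. Pushed in with the cam open, the bolt head is stopped by the cam's hub with a gap of about 1.5 to 5 mm left; it differs each time, as the bolt is screwed in more or less. Push right up to this stop, or the cam misses the head. The cam must draw in the rest
- cam: Cam lock: zinc disc 40 mm wide in the board, top face 61 mm above the table (1 mm proud). Origin on its axis at the top face. Blind slot through the centre along the cam's own x axis, 20 mm long, 4.8 wide, 8 deep. Open at the start: slot within 0.12 rad of the rack's x axis. Turns clockwise seen from above to close, only with the screwdriver
- cam_top (a point): Centre of the disc's top face. Turning rubs with about 0.12 Nm; the cam stays where left. Its lip catches the bolt head after about 0.3 rad; the panel is home at about 0.9 to 1.5 rad from slot-on-rack-x, differing with the bolt's hidden depth; drawing takes about 0.2 Nm; then torque rises steeply: 0.3 to 0.4 Nm is firmly tight, over 0.5 Nm pulls the bolt out. End stop at 2.3 rad
- driver: Flat screwdriver, about 90 g, standing blade down in one hole of the tool block. Origin at the middle of the blade's edge (tip), z up, 109 mm long. Blade 14 mm wide along its own x, 3 thick along y, 14 long; shaft 7 thick; steel collar 32 wide from 44 to 49 mm (rests on the block); flat-sided wooden handle from 49 to 109 mm, 26 mm along x, 22 along y (grip across y)
- driver_tip (a point): middle of the screwdriver's blade edge
- stand: Fixed wooden tool block 160 x 50 x 50 mm; origin under its centre, x along its length, two vertical through holes 18 mm wide at x = +45 and -45 mm. The screwdriver stands in one, the bodkin in the other. The screwdriver at rest in its hole has its tip 6 mm above the table
- bodkin: round-handled bodkin (pointed awl, knob end) standing in the other hole of the tool block, 113 mm tall; origin at its point, z up. Not a screwdriver: leave it
- mug: blue mug 76 mm wide, 90 mm tall; origin under its centre
- mallet: wooden mallet 240 mm long lying down; origin under its middle
- tape: roll of paper tape, ring 90 mm wide, 20 mm high; origin under its centre
- sparecam: spare cam disc lying loose on the table, 40 mm wide, 13 mm high; origin under its centre. Not needed
- shears: orange-handled shears about 200 mm long lying flat, 12 mm high; origin near the pivot
- offcut: plywood offcut 90 x 35 x 18 mm; origin under its centre

How it is judged (in metres and radians):
On the way, in this order (a step that is already met when the one before it is completed fails the run):
1. the panel is pushed in until less than 7 mm of gap is left, with the cam still open (slot within 0.3 rad of the rack's x axis) (x of panel in the frame of rack above -0.037 m and angle between the x axis of cam and the x axis of rack, either way round below 0.3 rad), for 0.2 s.
2. the screwdriver's blade is in the cam's slot: within 5 mm of the axis and at least 4 mm deep (horizontal distance between driver_tip and cam below 0.005 m and z of driver_tip in the frame of cam below -0.004 m), for 0.2 s.
3. with the blade still in the slot the cam has drawn the panel home, gap under 1.2 mm (x of panel in the frame of rack above -0.0312 m and horizontal distance between driver_tip and cam below 0.006 m and z of driver_tip in the frame of cam below -0.003 m and contact force between cam and panel above 10 N), for 0.1 s.
At the end, for the whole second after the job is handed in: The panel is home against the board (gap under 1.2 mm), the cam holds the bolt under a tension of more than 10 N, and the screwdriver stands upright (within 0.2 rad), released and at rest, in the tool-block hole it came from, its tip less than 12 mm above the table and within 15 mm of where it was (x of panel in the frame of rack above -0.0312 m and contact force between cam and panel above 10 N and z of driver_tip in the frame of stand below 0.012 m and angle between driver's own z axis and vertical below 0.2 rad and horizontal distance between driver and stand below 0.06 m and distance of driver from where it was at the start of the episode below 0.015 m and linear speed of driver below 0.03 m/s); the robot touches nothing.
It fails at once if the cam pulls on the bolt with more than 45 N (overtightened) (contact force between cam and panel above 45 N).
It fails at once if the robot or the screwdriver pushes on the panel with more than 30 N (contact force between any of the arm, the fingers, driver and panel above 30 N).
It fails at once if the fingers turn or press the cam directly (the screwdriver is for that) (contact force between the fingers and cam above 2 N).
It fails at once if something else on the table is moved by more than 30 mm (distance of any of bodkin, mug, mallet, tape, sparecam, shears, offcut from where it was at the start of the episode above 0.03 m).
It also fails if it takes over 72 s, if anything falls off the work surface, if the arm or the gripper's body presses on something with over 40 N, if the wrist force passes 120 N, or if a joint passes its speed limit or range.

## Working session

There is one attempt and no reset: what is moved stays moved. The work goes in short steps, Python scripts to look and compute and a tool call to move; the robot and the scene stay as the last step left them, time stands still between calls to the robot, and variables do not carry over. Pictures are saved under pics/ and viewed, about 8 in all and at most 12, crops included, and the job is handed in when it is done.

Besides the shell and the picture viewer there is one more tool, called after ">>>" as a command line: name --argument value ..., lists and objects as JSON in quotes. drive_tool: Moves the arm, as the interface text tells. Its arguments: {"type":"object","properties":{"targets":{"type":"array"},"force":{"type":"number"}},"required":["targets"]}

```bash
mkdir -p pics
python3 - <<'E'
from rig import *
import cv2
for n in("side","top"):
    f=grab_frame(n); cv2.imwrite(f"pics/{n}0.png",cv2.resize(f["color"],(800,600),interpolation=cv2.INTER_CUBIC)); print(n,f["vertical_fov"],f["cx"],f["cy"],f["world_from_camera"].round(3).tolist())
print(sense(),grip_point_offset)
E
```

```text
side 54.11473101294608 249.03127944017126 193.76886383679525 [[-0.782, -0.311, 0.54, -17.42], [-0.623, 0.406, -0.669, 686.044], [-0.011, -0.86, -0.511, 569.175], [0.0, 0.0, 0.0, 1.0]]
top 43.879856065200585 259.580037533068 195.13623459610795 [[0.023, -0.995, 0.095, 404.277], [-1.0, -0.024, -0.005, 19.846], [0.007, -0.095, -0.995, 1292.972], [0.0, 0.0, 0.0, 1.0]]
{'clock': 0.1, 'qpos': array([-1.17543511e+00,  3.53595848e-01,  1.63405728e+00,  3.00087781e-05,
        1.15517984e+00, -2.39381348e-03]), 'qvel': array([-9.46263218e-04, -2.89359150e-03, -2.62112670e-03,  4.75963150e-04,
        3.23598160e-05, -5.28327828e-04]), 'joint_efforts': array([-1.49760490e-03, -6.06360984e+01, -3.42820466e+01, -4.01354248e-05,
        4.06455685e-03, -3.07418236e-05]), 'eef_pos': array([ 241.97678517, -575.89908945,  303.22716077]), 'tcp_rot': array([-3.14035241e+00, -3.04080066e-05,  3.97742878e-01]), 'contact_force': array([ 0.06578832,  0.02544292, -0.08961172]), 'wrist_torque': array([0.00705448, 0.00930951, 0.00169224]), 'opening': 1.0025880256512016} 53.900000000000006
```

View pics/side0.png

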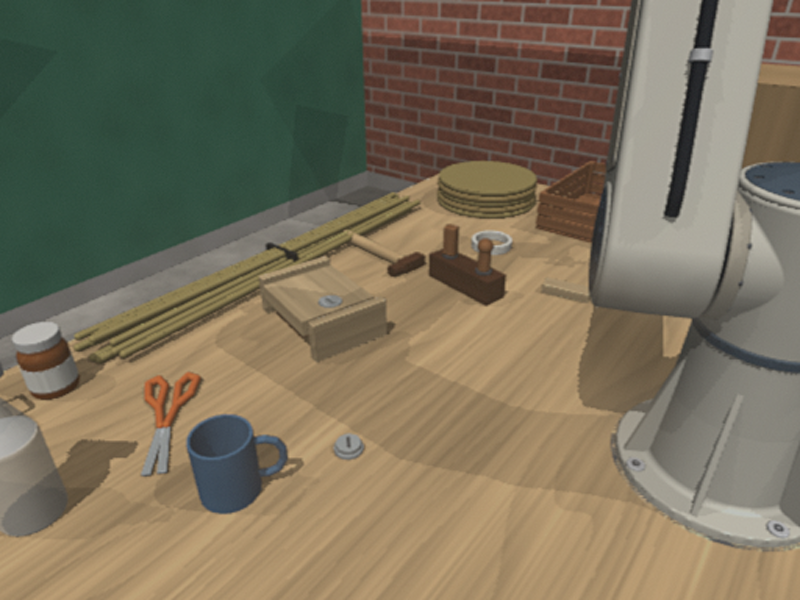

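View pics/top0.png

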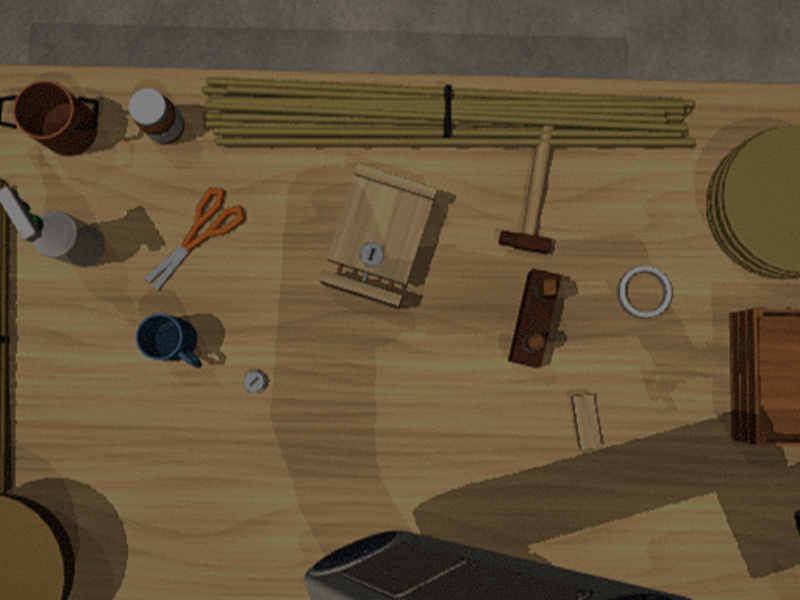

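Two overview pictures (2 viewed). In the top view the cam is at about (372,254) and the loose panel is below it. The screwdriver has the flat-sided handle at (549,287), and the bodkin's round knob is at (535,342). Next I'll crop closer.

```bash
cat > h.py <<'E'
from rig import *
import cv2, numpy as np
def px2w(f,u,v,z):
    T=f["world_from_camera"]; fl=192/np.tan(np.radians(f["vertical_fov"]/2))
    d=T[:3,:3]@[(u-f["cx"])/fl,(v-f["cy"])/fl,1]
    return T[:3,3]+d*(z-T[2,3])/d[2]
def w2px(f,p):
    T=f["world_from_camera"]; fl=192/np.tan(np.radians(f["vertical_fov"]/2))
    c=T[:3,:3].T@(np.asarray(p,float)-T[:3,3]); return np.array([f["cx"]+fl*c[0]/c[2],f["cy"]+fl*c[1]/c[2]])
def crop(f,x,y,w,h,s,name):
    c=cv2.resize(f["color"][y:y+h,x:x+w],None,fx=s,fy=s,interpolation=cv2.INTER_CUBIC)
    c=cv2.convertScaleAbs(c,alpha=1.6); cv2.imwrite(name,c)
E
python3 - <<'E'
from h import *
f=grab_frame("top")
a=cv2.resize(f["color"][97:202,200:290],None,fx=5.5,fy=5.5,interpolation=cv2.INTER_CUBIC)
b=cv2.resize(f["color"][165:241,322:368],None,fx=6,fy=6,interpolation=cv2.INTER_CUBIC)
o=np.zeros((590,800,3),np.uint8); o[:a.shape[0],:a.shape[1]]=a; o[:b.shape[0],510:510+b.shape[1]]=b
cv2.imwrite("pics/c1.png",cv2.convertScaleAbs(o,alpha=1.7))
E
```

```text
(no output)
```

View pics/c1.png

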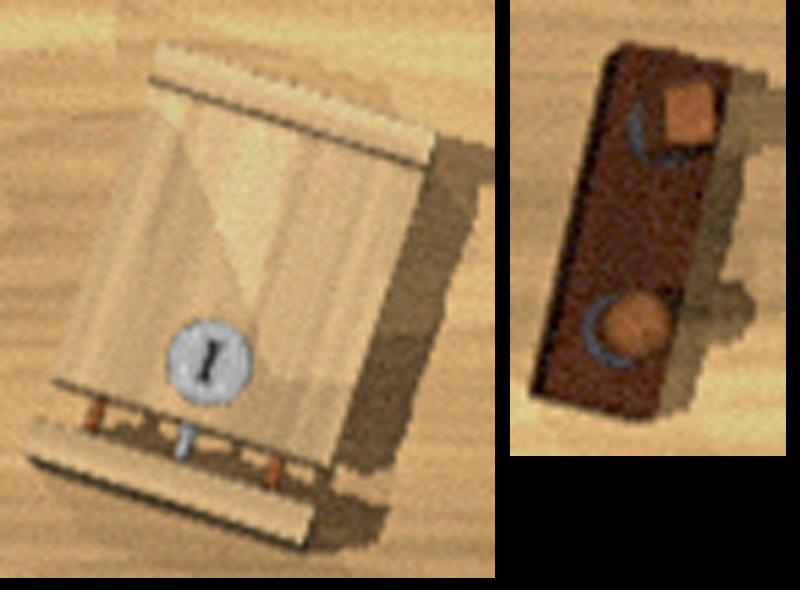

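Third picture: in crop pixels, the cam is at (209,362). The board's near edge runs (57,380)–(330,468), and the panel's top outer edge runs (28,455)–(303,545). The driver's handle top is at (690,113), and its sides are roughly vertical in the image.

Run:
```python
from h import *
f=grab_frame("top")
A=lambda x,y,z:px2w(f,200+x/5.5-.4,97+y/5.5-.4,z)
B=lambda x,y,z:px2w(f,322+(x-510)/6-.4,165+y/6-.4,z)
cam=A(209,362,61); print("cam",cam)
for n,a,b in[("slot",A(203,380,61),A(218,343,61)),("near",A(57,380,60),A(330,468,60)),("far",A(150,80,60),A(430,165,60)),("left",A(57,380,60),A(150,80,60)),("right",A(330,468,60),A(430,165,60)),("pin",A(35,425,72),A(315,507,72)),("pout",A(28,455,72),A(303,545,72)),("stleft",B(530,395,50),B(622,42,50)),("stright",B(655,420,50),B(733,68,50))]:
    d=b-a; print(n,a.round(1),b.round(1),np.linalg.norm(d).round(1),"ang",np.degrees(np.arctan2(d[1],d[0])).round(2))
print("handle",B(690,113,115),"bod",B(637,323,113), "collar",B(663,122,52))
for q in [(667,85),(712,85),(716,140),(668,145)]: print(B(*q,115).round(1))
```

```text
cam [605.92295241  73.30010102  61.        ]
slot [597.2  75.9  61. ] [615.2  69.3  61. ] 19.1 ang -20.29
near [595.7 145.2  60. ] [556.7  14.7  60. ] 136.3 ang -106.61
far [742.3 105.4  60. ] [704.1 -29.8  60. ] 140.6 ang -105.77
left [595.7 145.2  60. ] [742.3 105.4  60. ] 151.9 ang -15.19
right [556.7  14.7  60. ] [704.1 -29.8  60. ] 153.9 ang -16.81
pin [572.2 153.6  72. ] [536.7  21.3  72. ] 137.0 ang -105.04
pout [558.  156.4  72. ] [518.7  26.5  72. ] 135.8 ang -106.83
stleft [ 434.3 -158.4   50. ] [ 589.9 -197.3   50. ] 160.4 ang -14.02
stright [ 424.7 -212.8   50. ] [ 579.5 -246.1   50. ] 158.3 ang -12.15
handle [ 551.08061638 -214.38889709  115.        ] bod [ 463.4538044  -193.30245402  113.        ] collar [ 554.68382351 -215.1146283    52.        ]
[ 562.6 -204.8  115. ]
[ 563.  -223.5  115. ]
[ 540.1 -225.2  115. ]
[ 537.5 -205.3  115. ]
```

```bash
cat >> h.py <<'E'
from scipy.spatial.transform import Rotation as R
def rel(x,y,z,yaw):
    """tool-frame shift (m) and turn to reach a TCP pose pointing down"""
    s=sense(); Rc=R.from_euler('xyz',s["tcp_rot"]); Rg=R.from_euler('xyz',[np.pi,0,yaw])
    t=Rc.inv().apply(np.array([x,y,z])-s["eef_pos"])/1000
    print("t",s["clock"],"F",s["contact_force"].round(2),"M",s["wrist_torque"].round(3),"q6",s["qpos"][5].round(2),"tcp",s["eef_pos"].round(1),s["tcp_rot"].round(3)); print("rel",t.round(4).tolist(),(Rc.inv()*Rg).as_rotvec().round(4).tolist())
CAM=np.array([606,73.]); A=-.283
def rack(x,y=0): return CAM+[x*np.cos(A)-y*np.sin(A),x*np.sin(A)+y*np.cos(A)]
E
python3 -c "
from h import *
p=rack(-125);print(p);rel(*p,200,1.288)"
```

```text
[485.97224402 107.90469587]
t 0.2 F [ 0.34  0.72 -0.78] M [0.025 0.011 0.015] q6 -0.0 tcp [ 242.  -576.   303.4] [-3.141 -0.     0.398]
rel [0.4898, -0.5359, 0.1039] [-0.0008, -0.0004, -0.8903]
```

>>> drive_tool --targets '[0.49,-0.536,0.104,0,0,-0.89,0,0.49,-0.536,0.104,0,0,-0.89,0,0.49,-0.536,0.104,0,0,-0.89,0,0.49,-0.536,0.104,0,0,-0.89,0,0.49,-0.536,0.104,0,0,-0.89,0,0.49,-0.536,0.104,0,0,-0.89,0,0.49,-0.536,0.104,0,0,-0.89,0,0.49,-0.536,0.104,0,0,-0.89,0,0.49,-0.536,0.104,0,0,-0.89,0,0.49,-0.536,0.104,0,0,-0.89,0,0.49,-0.536,0.104,0,0,-0.89,0,0.49,-0.536,0.104,0,0,-0.89,0]'

```text
clock: 1.2
eef_pos: [408.7, -108.1, 233.0]
tcp_rot: [3.141, 0.0, 1.288]
contact_force: [1.2, -0.3, -1.1]
opening: 0.001
```

```bash
python3 -c "
from h import *
p=rack(-125);rel(*p,200,1.288);print(sense()['qpos'])"
```

```text
t 1.2 F [ 1.18 -0.26 -1.12] M [-0.013 -0.033 -0.03 ] q6 0.02 tcp [ 408.7 -108.1  233. ] [3.141 0.    1.288]
rel [0.229, 0.0138, 0.033] [0.0007, 0.0, -0.0004]
[-2.62179113e-01  1.28815456e-01  2.11630327e+00 -3.00266970e-05
  8.95806243e-01  2.10824345e-02]
```

>>> drive_tool --targets '[0.229,0.0138,0.033,0,0,0,0,0.229,0.0138,0.033,0,0,0,0,0.229,0.0138,0.033,0,0,0,0,0.229,0.0138,0.033,0,0,0,0,0.229,0.0138,0.033,0,0,0,0,0.229,0.0138,0.033,0,0,0,0,0.229,0.0138,0.033,0,0,0,0,0.229,0.0138,0.125,0,0,0,0,0.229,0.0138,0.125,0,0,0,0,0.229,0.0138,0.125,0,0,0,0,0.229,0.0138,0.125,0,0,0,0,0.229,0.0138,0.125,0,0,0,0]'

```text
clock: 2.2
eef_pos: [485.7, 105.6, 108.6]
tcp_rot: [-3.141, 0.001, 1.287]
contact_force: [1.0, 0.2, 0.1]
opening: -0.002
```

```bash
python3 -c "
from h import *
p=rack(-90);rel(*p,108,1.288)
f=grab_frame('top');crop(f,190,90,120,140,4,'pics/c2.png')"
```

```text
t 2.2 F [0.98 0.24 0.12] M [0.028 0.023 0.002] q6 0.49 tcp [485.7 105.6 108.6] [-3.141e+00  1.000e-03  1.287e+00]
rel [0.0023, 0.0346, 0.0005] [-0.0009, 0.0005, -0.0007]
```

View pics/c2.png

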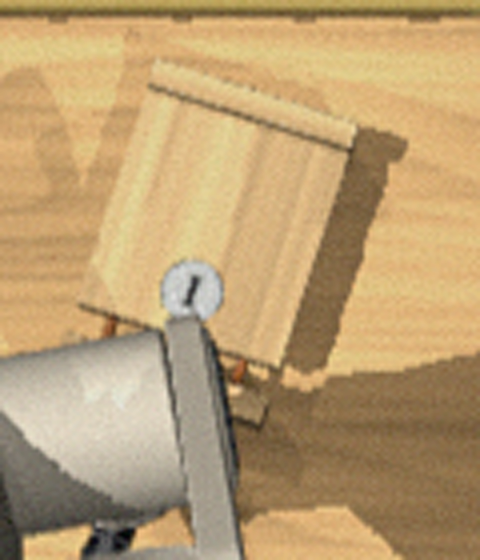

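Fourth picture: the gripper is in front of the panel and hides it. The cam is still open at (192,290) in the crop. I'll creep forward, watching the force.

>>> drive_tool --targets '[0.002,0.006,0,0,0,0,0,0.002,0.012,0,0,0,0,0,0.002,0.017,0,0,0,0,0,0.002,0.021,0,0,0,0,0,0.002,0.024,0,0,0,0,0,0.002,0.027,0,0,0,0,0,0.002,0.03,0,0,0,0,0,0.002,0.032,0,0,0,0,0,0.002,0.034,0,0,0,0,0,0.002,0.036,0,0,0,0,0,0.002,0.038,0,0,0,0,0,0.002,0.04,0,0,0,0,0]'

```text
clock: 3.25
eef_pos: [524.7, 96.7, 107.9]
tcp_rot: [-3.141, 0.0, 1.288]
contact_force: [-0.3, -0.3, -0.7]
opening: -0.001
```

>>> drive_tool --targets '[0,0.0015,0,0,0,0,0,0,0.003,0,0,0,0,0,0,0.0045,0,0,0,0,0,0,0.006,0,0,0,0,0,0,0.0075,0,0,0,0,0,0,0.009,0,0,0,0,0,0,0.0105,0,0,0,0,0,0,0.012,0,0,0,0,0]'

```text
clock: 3.92
eef_pos: [536.0, 93.3, 107.9]
tcp_rot: [-3.141, 0.0, 1.288]
contact_force: [-4.2, 1.4, 2.3]
opening: -0.001
```

>>> drive_tool --targets '[0,0.001,0,0,0,0,0,0,0.002,0,0,0,0,0,0,0.003,0,0,0,0,0,0,0.004,0,0,0,0,0,0,0.005,0,0,0,0,0]'

```text
clock: 4.33
eef_pos: [540.9, 91.9, 107.9]
tcp_rot: [-3.141, 0.0, 1.288]
contact_force: [-4.6, 1.5, 0.8]
opening: 0.003
```

```bash
python3 -c "
from h import *
f=grab_frame('side');crop(f,150,130,130,110,6,'pics/c3.png')"
```

```text
(no output)
```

View pics/c3.png

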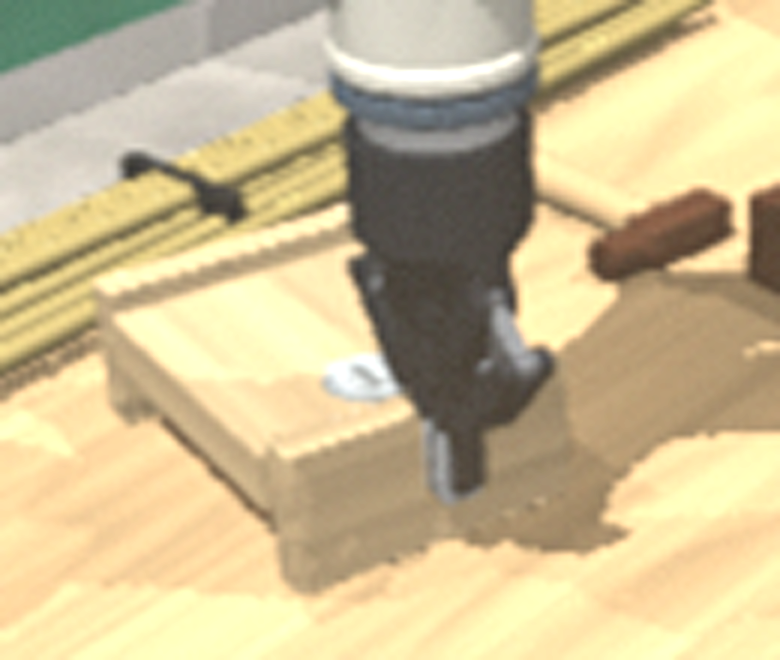

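Fifth picture: the fingertips are against the middle of the panel's outer face, and the gap is small. The force is still only sliding friction (~4.8 N).

>>> drive_tool --targets '[0,0.0007,0,0,0,0,0,0,0.0014,0,0,0,0,0,0,0.002,0,0,0,0,0]'

```text
clock: 4.63
eef_pos: [542.8, 91.3, 107.9]
tcp_rot: [-3.141, 0.0, 1.288]
contact_force: [-4.2, -0.3, 0.1]
opening: -0.001
```

>>> drive_tool --targets '[0,0.0007,0,0,0,0,0,0,0.0014,0,0,0,0,0]'

```text
clock: 4.8
eef_pos: [544.2, 91.0, 107.9]
tcp_rot: [-3.141, 0.0, 1.288]
contact_force: [-4.8, 0.0, 0.2]
opening: 0.001
```

>>> drive_tool --targets '[0,0.0007,0,0,0,0,0,0,0.0012,0,0,0,0,0]'

```text
clock: 4.97
eef_pos: [545.3, 90.6, 107.9]
tcp_rot: [-3.141, 0.0, 1.288]
contact_force: [-4.4, -0.5, 0.2]
opening: 0.001
```

>>> drive_tool --targets '[0,0.0006,0,0,0,0,0,0,0.0012,0,0,0,0,0]'

```text
clock: 5.13
eef_pos: [546.4, 90.3, 107.9]
tcp_rot: [-3.141, 0.0, 1.288]
contact_force: [-5.3, -0.1, 0.5]
opening: 0.001
```

>>> drive_tool --targets '[0,0.0006,0,0,0,0,0,0,0.0012,0,0,0,0,0]'

```text
clock: 5.3
eef_pos: [546.7, 90.1, 107.9]
tcp_rot: [-3.139, 0.001, 1.287]
contact_force: [-10.6, 3.5, 5.4]
opening: -0.0
```

>>> drive_tool --targets '[0,0.0004,0,0,0,0,0,0,0.0008,0,0,0,0,0]'

```text
clock: 5.47
eef_pos: [546.9, 90.1, 107.9]
tcp_rot: [-3.138, 0.001, 1.287]
contact_force: [-12.0, 4.3, 7.3]
opening: -0.001
```

The stop has been reached at about 15 N. I'll back off, rise and go to the screwdriver.

>>> drive_tool --targets '[0,-0.015,0,0,0,0,0,0,-0.045,0,0,0,0,0,0,-0.06,-0.03,0,0,0,0,0,-0.06,-0.07,0,0,0,0,0,-0.06,-0.11,0,0,0,0,0,-0.06,-0.14,0,0,0,1,0,-0.06,-0.14,0,0,0,1]'

```text
clock: 6.05
eef_pos: [495.0, 107.5, 254.9]
tcp_rot: [3.13, -0.006, 1.288]
contact_force: [1.3, 0.3, -0.6]
opening: 0.276
```

```bash
python3 -c "
from h import *
rel(551,-214,230,3.14)"
```

```text
t 6.05 F [ 1.32  0.27 -0.57] M [ 0.037 -0.002  0.005] q6 0.49 tcp [495.  107.5 254.9] [ 3.13  -0.006  1.288]
rel [-0.2933, 0.1431, 0.0248] [0.014, 0.0066, -1.8519]
```

>>> drive_tool --targets '[-0.293,0.143,0.015,0,0,-1.85,1,-0.293,0.143,0.015,0,0,-1.85,1,-0.293,0.143,0.015,0,0,-1.85,1,-0.293,0.143,0.015,0,0,-1.85,1,-0.293,0.143,0.015,0,0,-1.85,1,-0.293,0.143,0.015,0,0,-1.85,1,-0.293,0.143,0.015,0,0,-1.85,1,-0.293,0.143,0.015,0,0,-1.85,1,-0.293,0.143,0.015,0,0,-1.85,1,-0.293,0.143,0.015,0,0,-1.85,1,-0.293,0.143,0.015,0,0,-1.85,1,-0.293,0.143,0.015,0,0,-1.85,1]'

```text
clock: 7.05
eef_pos: [547.3, -216.0, 233.0]
tcp_rot: [3.141, 0.002, 2.705]
contact_force: [1.0, 0.1, -0.2]
opening: 1.0
```

```bash
python3 -c "
from h import *
rel(551,-214,230,3.14)
f=grab_frame('top');crop(f,190,90,130,120,6,'pics/c4.png')"
```

```text
t 7.05 F [ 1.03  0.05 -0.17] M [ 0.006 -0.048  0.033] q6 -1.51 tcp [ 547.3 -216.   233. ] [3.141e+00 2.000e-03 2.705e+00]
rel [-0.0025, 0.0034, 0.003] [-0.0004, 0.0025, -0.4355]
```

View pics/c4.png

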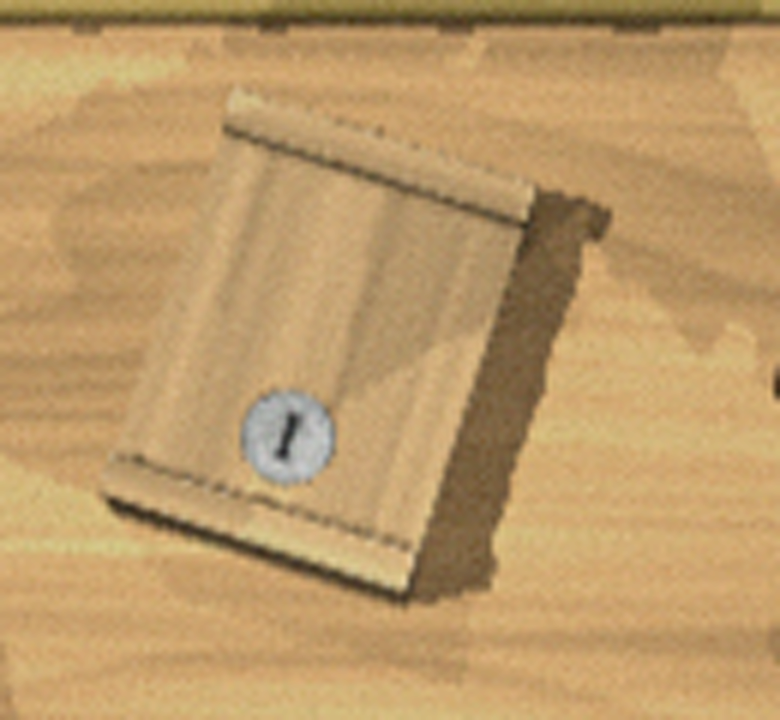

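Sixth picture: the panel is up to the board with a small gap left. The cam at (289,437) is unobstructed, so I'll locate it more precisely.

Run:
```python
from h import *
fs=[grab_frame('top') for _ in range(3)]; f=fs[0]
im=np.mean([g["color"].astype(float) for g in fs],0)
s=10; x0,y0=222,147
c=cv2.resize(im[y0:y0+32,x0:x0+32].astype(np.float32),None,fx=s,fy=s,interpolation=cv2.INTER_CUBIC)
sat=(c[...,2]-c[...,0]); b=c.mean(2)
m=((sat<18)&(b>0)).astype(np.uint8)
n,l,st,ce=cv2.connectedComponentsWithStats(m); k=1+np.argmax(st[1:,4]); cnt,_=cv2.findContours((l==k).astype(np.uint8),cv2.RETR_EXTERNAL,cv2.CHAIN_APPROX_NONE)
h=cv2.convexHull(max(cnt,key=len)); e=cv2.fitEllipse(h); print(st[k],e)
P=lambda u,v,z=61:px2w(f,x0+(u+.5)/s-.5,y0+(v+.5)/s-.5,z)
cw=P(*e[0]); print("cam",cw)
yy,xx=np.mgrid[:320,:320]; ins=(np.hypot(xx-e[0][0],yy-e[0][1])<50)
med=np.median(b[ins]); w=np.clip(med-25-b,0,None)*ins; w/=w.sum()
mu=np.array([(w*xx).sum(),(w*yy).sum()]); print("slotc",P(*mu))
d=np.stack([xx-mu[0],yy-mu[1]]); C=np.einsum('iab,jab,ab->ij',d,d,w); ev,V=np.linalg.eigh(C); v=V[:,1]*50
D=P(*(mu+v))-P(*(mu-v)); print("slot ang",np.arctan2(D[1],D[0]),np.sqrt(ev))
```

```text
[   83    82   156   154 18545] ((160.18040466308594, 158.30433654785156), (152.99041748046875, 155.64804077148438), 113.30631256103516)
cam [606.02059205  73.38629498  61.        ]
slotc [606.91885503  73.34854857  61.        ]
slot ang 2.8592529375840208 [ 4.98506361 22.14594839]
```

>>> drive_tool --targets '[-0.0025,0.0034,0.003,0,0.002,-0.4355,1,-0.0025,0.0034,0.003,0,0.002,-0.4355,1,-0.0025,0.0034,0.003,0,0.002,-0.4355,1,-0.0025,0.0034,0.003,0,0.002,-0.4355,1,-0.0025,0.0034,0.035,0,0.002,-0.4355,1,-0.0025,0.0034,0.065,0,0.002,-0.4355,1,-0.0025,0.0034,0.093,0,0.002,-0.4355,1,-0.0025,0.0034,0.093,0,0.002,-0.4355,1]'

```text
clock: 7.92
eef_pos: [547.6, -211.5, 135.4]
tcp_rot: [3.139, -0.008, 3.132]
contact_force: [-2.0, 0.8, -0.7]
opening: 1.0
```

Run:
```python
from h import *
rel(551,-214,140,3.14)
f=grab_frame('side');crop(f,255,120,100,90,7,'pics/c5.png')
```

```text
t 7.9167 F [-2.03  0.76 -0.71] M [0.034 0.027 0.015] q6 -1.93 tcp [ 547.6 -211.5  135.4] [ 3.139 -0.008  3.132]
rel [-0.0034, -0.0024, -0.0046] [0.0028, -0.0083, -0.008]
```

View pics/c5.png

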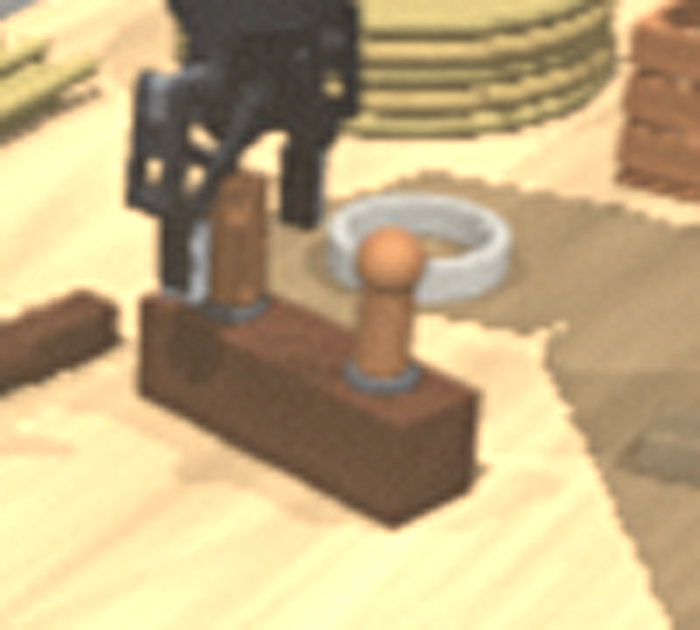

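Seventh picture: the jaws straddle the screwdriver's flat handle and the bodkin is clear. I'll trim the pose and close.

>>> drive_tool --targets '[-0.003,-0.002,-0.003,0.003,-0.008,-0.008,1,-0.003,-0.002,-0.003,0.003,-0.008,-0.008,1,-0.003,-0.002,-0.003,0.003,-0.008,-0.008,0,-0.003,-0.002,-0.003,0.003,-0.008,-0.008,0,-0.003,-0.002,-0.003,0.003,-0.008,-0.008,0,-0.003,-0.002,-0.003,0.003,-0.008,-0.008,0,-0.003,-0.002,-0.003,0.003,-0.008,-0.008,0,-0.003,-0.002,-0.003,0.003,-0.008,-0.008,0,-0.003,-0.002,-0.003,0.003,-0.008,-0.008,0,-0.003,-0.002,-0.003,0.003,-0.008,-0.008,0,-0.003,-0.002,-0.003,0.003,-0.008,-0.008,0]' --force 80

```text
clock: 8.88
eef_pos: [553.2, -214.8, 143.4]
tcp_rot: [-3.139, 0.006, -3.14]
contact_force: [-0.3, 0.5, 5.6]
opening: 0.245
```

Run:
```python
from h import *
rel(551,-214,140,3.14); s=sense(); print(s['opening']*85, s['qpos'])
```

```text
t 8.8833 F [-0.27  0.55  5.59] M [0.114 0.224 0.016] q6 -1.94 tcp [ 553.2 -214.8  143.4] [-3.139  0.006 -3.14 ]
rel [0.0022, 0.0008, 0.0034] [-0.0027, 0.0064, 0.0032]
20.7883493250794 [-3.72764215e-01  4.95839992e-01  1.82635149e+00 -2.31100635e-04
  8.12494418e-01 -1.94496720e+00]
```

>>> drive_tool --targets '[0,0,-0.01,0,0,0,0,0,0,-0.03,0,0,0,0,0,0,-0.06,0,0,0,0,0,0,-0.09,0,0,0,0,0,0,-0.1,0,0,0,0,0,0,-0.1,0,0,0,0]'

```text
clock: 9.38
eef_pos: [553.8, -215.0, 246.2]
tcp_rot: [-3.137, 0.011, -3.14]
contact_force: [-0.0, 0.2, -2.0]
opening: 0.247
```

Run:
```python
from h import *
rel(606.3,73.4,225,2.859)
```

```text
t 9.3833 F [-0.    0.15 -1.95] M [ 0.022 -0.083 -0.012] q6 -1.94 tcp [ 553.8 -215.   246.2] [-3.137  0.011 -3.14 ]
rel [-0.0527, 0.2884, 0.0205] [-0.003, 0.0116, 0.2841]
```

>>> drive_tool --targets '[-0.053,0.288,0.0205,-0.003,0.011,0.284,0,-0.053,0.288,0.0205,-0.003,0.011,0.284,0,-0.053,0.288,0.0205,-0.003,0.011,0.284,0,-0.053,0.288,0.0205,-0.003,0.011,0.284,0,-0.053,0.288,0.0205,-0.003,0.011,0.284,0,-0.053,0.288,0.0205,-0.003,0.011,0.284,0,-0.053,0.288,0.0205,-0.003,0.011,0.284,0,-0.053,0.288,0.0205,-0.003,0.011,0.284,0,-0.053,0.288,0.0205,-0.003,0.011,0.284,0,-0.053,0.288,0.0205,-0.003,0.011,0.284,0,-0.053,0.288,0.0205,-0.003,0.011,0.284,0,-0.053,0.288,0.0205,-0.003,0.011,0.284,0]'

```text
clock: 10.38
eef_pos: [604.7, 72.0, 221.7]
tcp_rot: [3.142, -0.005, 2.858]
contact_force: [-0.5, -0.4, 0.3]
opening: 0.251
```

Run:
```python
from h import *
rel(606.3,73.4,225,2.859)
f=grab_frame('side'); g=f["color"].copy()
t=sense()["eef_pos"]; print("exp tip px",w2px(f,t-[0,0,137.4]),"cam px",w2px(f,[606.3,73.4,61]))
crop(f,178,150,64,60,10,'pics/c6.png')
```

```text
t 10.3833 F [-0.49 -0.4   0.31] M [-0.027  0.055 -0.001] q6 -1.17 tcp [604.7  72.  221.7] [ 3.142 -0.005  2.858]
rel [-0.0011, 0.0018, -0.0033] [0.0, -0.0054, -0.0015]
exp tip px [211.57305718 184.0093288 ] cam px [211.36078042 191.72517365]
```

View pics/c6.png

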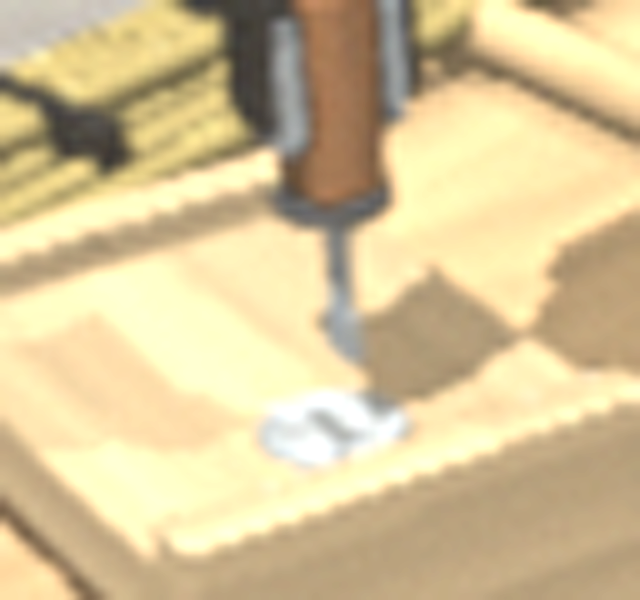

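Eighth picture: the blade is about 20 mm above the cam and aligned with the slot. The blade tip is near (344,350) and the slot centre near (333,427). I'll measure the remaining offset numerically.

>>> drive_tool --targets '[-0.003,0.0018,-0.003,0,-0.003,0,0,-0.003,0.0018,-0.003,0,-0.003,0,0,-0.003,0.0018,-0.003,0,-0.003,0,0]'

```text
clock: 10.68
eef_pos: [608.9, 73.9, 225.5]
tcp_rot: [3.141, -0.001, 2.858]
contact_force: [-0.1, 0.2, -1.3]
opening: 0.246
```

```bash
cat > m.py <<'E'
from h import *
fs=[grab_frame('side') for _ in range(4)]; f=fs[0]
im=np.mean([g["color"].astype(float) for g in fs],0).astype(np.float32)
s=10; x0,y0=178,150
c=cv2.resize(im[y0:y0+60,x0:x0+64],None,fx=s,fy=s,interpolation=cv2.INTER_CUBIC); c=cv2.GaussianBlur(c,(0,0),3)
full=lambda u,v:(x0+(u+.5)/s-.5,y0+(v+.5)/s-.5)
sat=c[...,2]-c[...,0]
m=(sat<22).astype(np.uint8); m[:375]=0; m[480:]=0; m[:,:240]=0; m[:,430:]=0
cnt,_=cv2.findContours(m,cv2.RETR_EXTERNAL,cv2.CHAIN_APPROX_NONE); h=cv2.convexHull(max(cnt,key=cv2.contourArea)); e=cv2.fitEllipse(h)
print("cam ellipse",e,"pred",w2px(f,[606.3,73.4,61]),"obs",full(*e[0]))
t=sense()["eef_pos"]
for r in (240,260,280,300,330,340,350,360):
    q=np.where((sat[r,280:400]<np.minimum(45,sat[r,280:400].min()+35)))[0]+280
    print(r,q.min(),q.max(),end=' | ')
print(); 
for hh in (35,25,14,0): print(hh,np.array(w2px(f,t-[0,0,137.4-hh]))-[x0-.5,y0-.5])
rel(606.3,73.4,225,2.859)
cv2.imwrite('pics/c7.png',cv2.convertScaleAbs(c[200:500,220:440],alpha=1.5))
E
python3 m.py
```

```text
cam ellipse ((331.9577331542969, 427.2257385253906), (75.04557037353516, 150.27427673339844), 82.47764587402344) pred [211.36078042 191.72517365] obs (210.7457733154297, 192.27257385253907)
240 306 333 | 260 306 334 | 280 307 333 | 300 306 341 | 330 309 352 | 340 315 399 | 350 326 399 | 360 347 399 | 
35 [31.52515301 21.61167453]
25 [31.77552927 25.02589195]
14 [32.04794653 28.740668  ]
0 [32.39020078 33.40776563]
t 10.8833 F [-0.64 -0.01 -1.1 ] M [-0.004 -0.025  0.027] q6 -1.17 tcp [608.5  74.4 225.1] [ 3.141e+00 -2.000e-03  2.859e+00]
rel [0.0018, -0.0015, 0.0001] [0.0006, -0.0018, 0.0001]
```

View pics/c7.png

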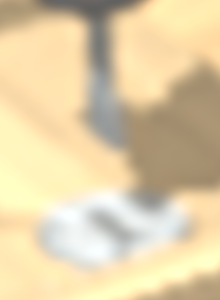

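Ninth picture is soft but usable. I'll lower the blade to just above the cam, where parallax disappears, and compare again.

>>> drive_tool --targets '[0,0,0.006,0,0,0,0,0,0,0.012,0,0,0,0,0,0,0.017,0,0,0,0,0,0,0.019,0,0,0,0,0,0,0.019,0,0,0,0]'

```text
clock: 11.3
eef_pos: [608.0, 74.5, 205.0]
tcp_rot: [-3.142, -0.003, 2.859]
contact_force: [0.2, -0.8, -0.8]
opening: 0.251
```

Run:
```python
from h import *
fs=[grab_frame('side') for _ in range(5)]; f=fs[0]
im=np.mean([g["color"].astype(float) for g in fs],0).astype(np.float32)
s=14; x0,y0=192,168
c=cv2.resize(im[y0:y0+36,x0:x0+40],None,fx=s,fy=s,interpolation=cv2.INTER_CUBIC)
t=sense()["eef_pos"]
for n,p in(("tip",t-[0,0,137.4]),("tip-2.5",t-[0,0,140]),("cam",[606.3,73.4,61])): print(n,(w2px(f,p)-[x0-.5,y0-.5])*s)
rel(606.3,73.4,206,2.859)
cv2.imwrite('pics/c8.png',cv2.convertScaleAbs(c,alpha=1.1))
```

```text
tip [262.50887415 301.94131401]
tip-2.5 [263.37602951 313.74309755]
cam [278.05092594 339.1524311 ]
t 11.55 F [ 0.08 -0.07 -1.66] M [ 0.007 -0.024  0.018] q6 -1.17 tcp [608.6  74.5 206.3] [ 3.141e+00 -1.000e-03  2.859e+00]
rel [0.0019, -0.0017, 0.0003] [0.0008, -0.0014, 0.0002]
```

View pics/c8.png

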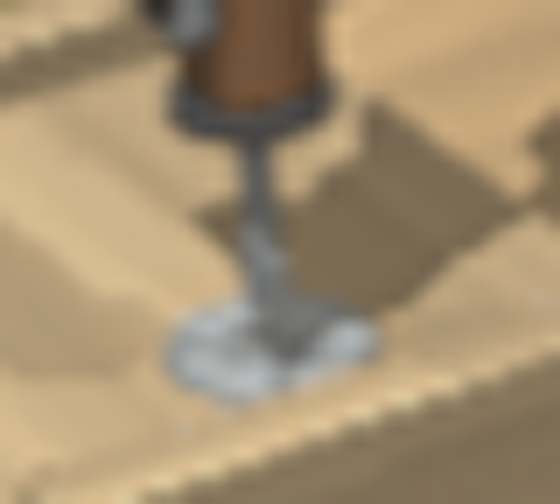

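Tenth picture: the blade is a few mm above the slot and centred to within about 1 mm. I'll trim it sideways by 0.8 mm and descend by feel.

>>> drive_tool --targets '[0,-0.0008,0.002,0,0,0,0,0,-0.0008,0.004,0,0,0,0,0,-0.0008,0.006,0,0,0,0,0,-0.0008,0.0075,0,0,0,0,0,-0.0008,0.009,0,0,0,0]'

```text
clock: 11.97
eef_pos: [608.2, 73.7, 196.8]
tcp_rot: [3.141, -0.002, 2.859]
contact_force: [-0.6, 0.5, -0.9]
opening: 0.25
```

>>> drive_tool --targets '[0,0,0.0005,0,0,0,0,0,0,0.001,0,0,0,0,0,0,0.0015,0,0,0,0]'

```text
clock: 12.22
eef_pos: [608.2, 73.7, 195.5]
tcp_rot: [3.141, -0.002, 2.859]
contact_force: [0.1, -0.2, -0.8]
opening: 0.247
```

>>> drive_tool --targets '[0,0,0.0005,0,0,0,0,0,0,0.001,0,0,0,0,0,0,0.0015,0,0,0,0]'

```text
clock: 12.47
eef_pos: [608.3, 73.7, 194.1]
tcp_rot: [3.141, -0.002, 2.859]
contact_force: [-0.1, 0.1, -0.3]
opening: 0.248
```

>>> drive_tool --targets '[0,0,0.0005,0,0,0,0,0,0,0.001,0,0,0,0,0,0,0.0015,0,0,0,0]'

```text
clock: 12.72
eef_pos: [608.2, 73.8, 192.5]
tcp_rot: [3.141, -0.002, 2.859]
contact_force: [0.5, 0.6, -1.3]
opening: 0.247
```

>>> drive_tool --targets '[0,0,0.0005,0,0,0,0,0,0,0.001,0,0,0,0]'

```text
clock: 12.88
eef_pos: [608.2, 73.7, 191.5]
tcp_rot: [3.141, -0.002, 2.859]
contact_force: [-0.3, 0.4, -0.6]
opening: 0.245
```

>>> drive_tool --targets '[0,0,0.0005,0,0,0,0,0,0,0.001,0,0,0,0]'

```text
clock: 13.05
eef_pos: [608.2, 73.7, 190.5]
tcp_rot: [3.141, -0.002, 2.859]
contact_force: [0.1, 0.0, -0.3]
opening: 0.249
```

>>> drive_tool --targets '[0,0,0.0005,0,0,0,0,0,0,0.001,0,0,0,0]'

```text
clock: 13.22
eef_pos: [608.4, 73.7, 190.2]
tcp_rot: [3.141, -0.001, 2.859]
contact_force: [-2.0, -1.2, 10.5]
opening: 0.247
```

The floor was felt at exactly the expected slot depth (8 mm), so the blade is in. I'll ease up 1 mm and turn clockwise (positive about tool z), orbiting for the ~2 mm handle offset.

>>> drive_tool --targets '[0,0,-0.001,0,0,0,0,0,0,-0.0015,0,0,0,0,0,0,-0.0015,0,0,0,0,0,-0.0001,-0.0015,0,0,0.05,0,0,-0.0002,-0.0015,0,0,0.1,0,0,-0.0003,-0.0015,0,0,0.15,0,0,-0.0004,-0.0015,0,0,0.2,0]'

```text
clock: 13.8
eef_pos: [608.3, 73.6, 190.9]
tcp_rot: [3.141, -0.002, 2.657]
contact_force: [0.8, 1.9, -1.2]
opening: 0.249
```

```bash
cat > s.py <<'E'
from rig import sense
s=sense(); print(s["clock"],"F",s["contact_force"].round(1),"M",s["wrist_torque"].round(3),"tcp",s["eef_pos"].round(1),s["tcp_rot"].round(3),"q6",s["qpos"][5].round(3),"eff",s["joint_efforts"][5].round(3))
E
python3 s.py
```

```text
13.8 F [ 0.8  1.9 -1.2] M [ 0.399 -0.113  0.069] tcp [608.3  73.6 190.9] [ 3.141e+00 -2.000e-03  2.657e+00] q6 -0.97 eff -0.94
```

>>> drive_tool --targets '[0,-0.0001,0,0,0,0.05,0,0,-0.0002,0,0,0,0.1,0,0.0001,-0.0003,0,0,0,0.15,0,0.0001,-0.0004,0,0,0,0.2,0,0.0001,-0.0005,0,0,0,0.25,0]'

```text
clock: 14.22
eef_pos: [608.1, 73.4, 190.9]
tcp_rot: [3.141, -0.002, 2.407]
contact_force: [1.7, 3.6, -1.2]
opening: 0.248
```

```bash
python3 s.py
```

```text
14.2167 F [ 1.7  3.6 -1.2] M [ 0.674 -0.4    0.192] tcp [608.1  73.4 190.9] [ 3.141e+00 -2.000e-03  2.407e+00] q6 -0.721 eff -0.831
```

>>> drive_tool --targets '[0,0.0003,0,0,0,0.05,0,0,0.0003,0,0,0,0.1,0,0,0.0003,0,0,0,0.15,0,0,0.0002,0,0,0,0.2,0,0,0.0002,0,0,0,0.25,0]'

```text
clock: 14.63
eef_pos: [608.2, 73.5, 190.9]
tcp_rot: [3.141, -0.002, 2.157]
contact_force: [0.9, 2.5, -2.0]
opening: 0.242
```

```bash
python3 s.py
```

```text
14.6333 F [ 0.9  2.5 -2. ] M [ 0.542 -0.244  0.136] tcp [608.2  73.5 190.9] [ 3.141e+00 -2.000e-03  2.157e+00] q6 -0.47 eff -0.861
```

>>> drive_tool --targets '[0,0.0001,0,0,0,0.05,0,0,0.0001,0,0,0,0.1,0,0,0.0001,0,0,0,0.15,0]'

```text
clock: 14.88
eef_pos: [608.2, 73.5, 190.9]
tcp_rot: [-3.141, -0.002, 2.007]
contact_force: [0.7, 1.8, -1.2]
opening: 0.25
```

```bash
python3 s.py
```

```text
14.8833 F [ 0.7  1.8 -1.2] M [ 0.509 -0.225  0.097] tcp [608.2  73.5 190.9] [-3.141e+00 -2.000e-03  2.007e+00] q6 -0.32 eff -0.859
```

>>> drive_tool --targets '[0,0,0,0,0,0.04,0,0,0,0,0,0,0.08,0]'

```text
clock: 15.05
eef_pos: [608.2, 73.5, 190.9]
tcp_rot: [-3.141, -0.002, 1.927]
contact_force: [1.2, 1.6, -1.1]
opening: 0.248
```

```bash
python3 s.py
```

```text
15.05 F [ 1.2  1.6 -1.1] M [ 0.527 -0.153  0.114] tcp [608.2  73.5 190.9] [-3.141e+00 -2.000e-03  1.927e+00] q6 -0.241 eff -0.627
```

>>> drive_tool --targets '[0,0,0,0,0,0.03,0,0,0,0,0,0,0.06,0]'

```text
clock: 15.22
eef_pos: [608.2, 73.6, 190.9]
tcp_rot: [-3.141, -0.002, 1.868]
contact_force: [-0.1, 3.3, -0.9]
opening: 0.246
```

```bash
python3 s.py
```

```text
15.2167 F [-0.1  3.3 -0.9] M [ 0.529 -0.112  0.187] tcp [608.2  73.6 190.9] [-3.141e+00 -2.000e-03  1.868e+00] q6 -0.181 eff -0.405
```

>>> drive_tool --targets '[0,0,0,0,0,0.025,0,0,0,0,0,0,0.05,0]'

```text
clock: 15.38
eef_pos: [608.1, 73.6, 190.9]
tcp_rot: [-3.141, -0.002, 1.818]
contact_force: [-0.9, 3.3, -2.2]
opening: 0.247
```

```bash
python3 s.py
```

```text
15.3833 F [-0.9  3.3 -2.2] M [ 0.566 -0.138  0.156] tcp [608.1  73.6 190.9] [-3.141e+00 -2.000e-03  1.818e+00] q6 -0.131 eff -0.257
```

>>> drive_tool --targets '[0,0,0,0,0,0.025,0,0,0,0,0,0,0.05,0]'

```text
clock: 15.55
eef_pos: [608.2, 73.5, 190.9]
tcp_rot: [-3.141, -0.002, 1.768]
contact_force: [0.0, 1.8, -2.7]
opening: 0.243
```

```bash
python3 s.py
```

```text
15.55 F [ 0.   1.8 -2.7] M [ 0.626 -0.203  0.196] tcp [608.2  73.5 190.9] [-3.141e+00 -2.000e-03  1.768e+00] q6 -0.081 eff -0.279
```

>>> drive_tool --targets '[0,0,0,0,0,0.025,0,0,0,0,0,0,0.05,0]'

```text
clock: 15.72
eef_pos: [608.1, 73.5, 190.9]
tcp_rot: [-3.141, -0.002, 1.718]
contact_force: [0.6, 2.6, -2.3]
opening: 0.247
```

```bash
python3 s.py
```

```text
15.7167 F [ 0.6  2.6 -2.3] M [ 0.56  -0.239  0.231] tcp [608.1  73.5 190.9] [-3.141e+00 -2.000e-03  1.718e+00] q6 -0.031 eff -0.274
```

>>> drive_tool --targets '[0,0,0,0,0,0.02,0,0,0,0,0,0,0.04,0]'

```text
clock: 15.88
eef_pos: [608.1, 73.5, 190.9]
tcp_rot: [-3.14, -0.002, 1.678]
contact_force: [1.6, 3.2, -3.4]
opening: 0.249
```

```bash
python3 s.py
```

```text
15.8833 F [ 1.6  3.2 -3.4] M [ 0.805 -0.282  0.22 ] tcp [608.1  73.5 190.9] [-3.140e+00 -2.000e-03  1.678e+00] q6 0.009 eff -0.161
```

>>> drive_tool --targets '[0,0,0,0,0,0.02,0,0,0,0,0,0,0.03,0]'

```text
clock: 16.05
eef_pos: [608.1, 73.4, 191.0]
tcp_rot: [-3.14, -0.002, 1.648]
contact_force: [2.0, 4.0, -3.8]
opening: 0.249
```

```bash
python3 s.py
```

```text
16.05 F [ 2.   4.  -3.8] M [ 0.952 -0.306  0.209] tcp [608.1  73.4 191. ] [-3.140e+00 -2.000e-03  1.648e+00] q6 0.039 eff 0.187
```

>>> drive_tool --targets '[0,0,0,0,0,0.02,0,0,0,0,0,0,0.03,0]'

```text
clock: 16.22
eef_pos: [608.1, 73.4, 191.0]
tcp_rot: [-3.14, -0.001, 1.618]
contact_force: [2.1, 5.0, -3.8]
opening: 0.246
```

```bash
python3 s.py
```

```text
16.2167 F [ 2.1  5.  -3.8] M [ 1.091 -0.395  0.206] tcp [608.1  73.4 191. ] [-3.140e+00 -1.000e-03  1.618e+00] q6 0.069 eff 0.139
```

>>> drive_tool --targets '[0.0003,0.0002,0,0,0,0.01,0,0.0006,0.0003,0,0,0,0.03,0]'

```text
clock: 16.38
eef_pos: [608.2, 73.7, 191.0]
tcp_rot: [-3.14, -0.001, 1.588]
contact_force: [1.1, 3.4, -3.3]
opening: 0.245
```

```bash
python3 s.py
```

```text
16.3833 F [ 1.1  3.4 -3.3] M [ 0.582 -0.248  0.121] tcp [608.2  73.7 191. ] [-3.140e+00 -1.000e-03  1.588e+00] q6 0.099 eff -0.369
```

>>> drive_tool --targets '[0.0003,0.0002,0,0,0,0.015,0,0.0004,0.0002,0,0,0,0.03,0]'

```text
clock: 16.55
eef_pos: [608.3, 73.9, 191.0]
tcp_rot: [-3.139, -0.0, 1.558]
contact_force: [0.0, 1.9, -2.8]
opening: 0.251
```

```bash
python3 s.py
```

```text
16.55 F [ 0.   1.9 -2.8] M [ 0.285 -0.125  0.197] tcp [608.3  73.9 191. ] [-3.139 -0.     1.558] q6 0.131 eff -0.06
```

>>> drive_tool --targets '[0.0002,0,0,0,0,0.02,0,0.0002,0,0,0,0,0.04,0]'

```text
clock: 16.72
eef_pos: [608.2, 74.0, 191.0]
tcp_rot: [-3.139, -0.0, 1.517]
contact_force: [-0.6, -0.7, -3.4]
opening: 0.25
```

```bash
python3 s.py
```

```text
16.7167 F [-0.6 -0.7 -3.4] M [ 0.01  -0.057  0.279] tcp [608.2  74.  191. ] [-3.139 -0.     1.517] q6 0.171 eff -0.204
```

>>> drive_tool --targets '[0.0001,0,0,0,0,0.02,0,0.0001,0,0,0,0,0.04,0]'

```text
clock: 16.88
eef_pos: [608.2, 74.1, 190.9]
tcp_rot: [-3.139, -0.0, 1.477]
contact_force: [-0.7, -0.6, -2.4]
opening: 0.247
```

```bash
python3 s.py
```

```text
16.8833 F [-0.7 -0.6 -2.4] M [-0.242  0.038  0.268] tcp [608.2  74.1 190.9] [-3.139 -0.     1.477] q6 0.212 eff -0.153
```

>>> drive_tool --targets '[0.0001,0,0,0,0,0.02,0,0.0001,0,0,0,0,0.03,0]'

```text
clock: 17.05
eef_pos: [608.3, 74.2, 190.9]
tcp_rot: [-3.139, -0.0, 1.448]
contact_force: [-0.8, -2.4, -3.0]
opening: 0.244
```

```bash
python3 s.py
```

```text
17.05 F [-0.8 -2.4 -3. ] M [-0.541  0.072  0.278] tcp [608.3  74.2 190.9] [-3.139 -0.     1.448] q6 0.241 eff 0.261
```

>>> drive_tool --targets '[-0.0002,0,0,0,0,0.01,0,-0.0002,0,0,0,0,0.02,0]'

```text
clock: 17.22
eef_pos: [608.3, 74.2, 190.9]
tcp_rot: [-3.139, -0.0, 1.428]
contact_force: [-0.4, -2.1, -3.8]
opening: 0.249
```

```bash
python3 s.py
```

```text
17.2167 F [-0.4 -2.1 -3.8] M [-0.495  0.224  0.278] tcp [608.3  74.2 190.9] [-3.139 -0.     1.428] q6 0.26 eff 0.098
```

>>> drive_tool --targets '[-0.0002,0,0,0,0,0.01,0,-0.0002,0,0,0,0,0.02,0]'

```text
clock: 17.38
eef_pos: [608.2, 74.1, 191.0]
tcp_rot: [-3.139, -0.001, 1.408]
contact_force: [-1.6, -2.1, -3.3]
opening: 0.246
```

```bash
python3 s.py
```

```text
17.3833 F [-1.6 -2.1 -3.3] M [-0.441  0.292  0.318] tcp [608.2  74.1 191. ] [-3.139e+00 -1.000e-03  1.408e+00] q6 0.28 eff 0.125
```

>>> drive_tool --targets '[-0.0001,0,0,0,0,0.01,0,-0.0001,0,0,0,0,0.02,0]'

```text
clock: 17.55
eef_pos: [608.3, 74.1, 191.0]
tcp_rot: [-3.139, -0.001, 1.388]
contact_force: [-0.9, -1.0, -3.2]
opening: 0.242
```

```bash
python3 s.py
python3 - <<'E'
from h import *
M=[];
for _ in range(4): f=grab_frame('side'); M.append(sense()["wrist_torque"][2])
print(np.round(M,3)); crop(f,165,160,80,65,9,'pics/c9.png')
E
```

```text
17.55 F [-0.9 -1.  -3.2] M [-0.367  0.291  0.266] tcp [608.3  74.1 191. ] [-3.139e+00 -1.000e-03  1.388e+00] q6 0.3 eff 0.119
[0.313 0.291 0.297 0.36 ]
```

View pics/c9.png

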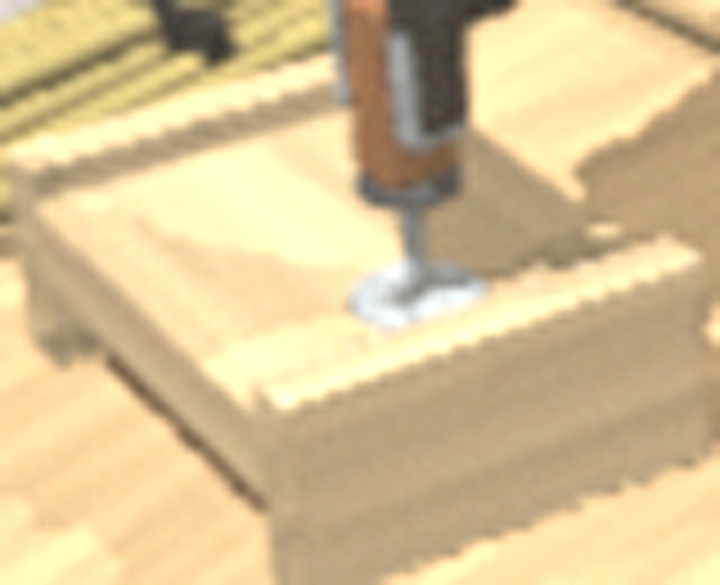

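Eleventh picture: the panel looks flush and the blade is in the slot. The averaged torque is about 0.31 Nm and still climbing slowly. I'll continue in small steps with averaged torque.

```bash
cat > a.py <<'E'
from h import *
L=[]
for _ in range(6): grab_frame('side'); s=sense(); L.append(np.r_[s["wrist_torque"],s["contact_force"]])
print(np.mean(L,0).round(3),s["tcp_rot"][2].round(3),s["clock"])
E
python3 a.py
```

```text
[-0.342  0.443  0.326 -1.421 -1.715 -4.488] 1.389 18.05
```

>>> drive_tool --targets '[0,0,0,0,0,0.01,0,0,0,0,0,0,0.02,0]'

```text
clock: 18.22
eef_pos: [608.3, 74.1, 191.0]
tcp_rot: [-3.14, -0.001, 1.368]
contact_force: [-2.0, -0.8, -4.1]
opening: 0.248
```

```bash
python3 a.py
```

```text
[-0.316  0.572  0.354 -2.629 -1.297 -4.307] 1.369 18.5167
```

Torque is 0.354 Nm, which is firmly tight. I'll unload by a small back turn within the slot play, then lift out.

>>> drive_tool --targets '[0,0,0,0,0,-0.05,0,0,0,0,0,0,-0.1,0,0,0,-0.002,0,0,-0.12,0,0,0,-0.006,0,0,-0.12,0,0,0,-0.015,0,0,-0.12,0,0,0,-0.035,0,0,-0.12,0,0,0,-0.06,0,0,-0.12,0,0,0,-0.06,0,0,-0.12,0]'

```text
clock: 19.18
eef_pos: [611.8, 74.5, 257.5]
tcp_rot: [3.133, -0.003, 1.488]
contact_force: [0.4, -0.7, -0.8]
opening: 0.246
```

```bash
python3 -c "
from h import *
rel(553.2,-214.8,245,3.14)"
```

```text
t 19.1833 F [ 0.42 -0.68 -0.76] M [ 0.044 -0.041  0.066] q6 0.2 tcp [611.8  74.5 257.5] [ 3.133e+00 -3.000e-03  1.488e+00]
rel [-0.2932, -0.0345, 0.0113] [0.0089, 0.0043, -1.6523]
```

>>> drive_tool --targets '[-0.293,-0.0345,0.005,0,0,-1.65,0,-0.293,-0.0345,0.005,0,0,-1.65,0,-0.293,-0.0345,0.005,0,0,-1.65,0,-0.293,-0.0345,0.005,0,0,-1.65,0,-0.293,-0.0345,0.005,0,0,-1.65,0,-0.293,-0.0345,0.005,0,0,-1.65,0,-0.293,-0.0345,0.005,0,0,-1.65,0,-0.293,-0.0345,0.005,0,0,-1.65,0,-0.293,-0.0345,0.005,0,0,-1.65,0,-0.293,-0.0345,0.005,0,0,-1.65,0,-0.293,-0.0345,0.005,0,0,-1.65,0,-0.293,-0.0345,0.005,0,0,-1.65,0]'

```text
clock: 20.18
eef_pos: [551.1, -215.8, 247.2]
tcp_rot: [3.141, 0.001, 2.942]
contact_force: [0.1, -0.0, -0.8]
opening: 0.245
```

>>> drive_tool --targets '[0,0,0,0,0,0,0,0,0,0,0,0,0,0]'

```text
clock: 20.35
eef_pos: [550.9, -215.4, 246.8]
tcp_rot: [3.141, 0.001, 2.933]
contact_force: [0.0, -0.8, -0.7]
opening: 0.244
```

```bash
python3 -c "
from h import *
rel(553.2,-214.8,205,3.14)"
```

```text
t 20.35 F [ 0.02 -0.82 -0.72] M [-0.009  0.029 -0.021] q6 -1.74 tcp [ 550.9 -215.4  246.8] [3.141e+00 1.000e-03 2.933e+00]
rel [-0.0021, 0.001, 0.0418] [0.0005, 0.0006, -0.2067]
```

Align, then descend to tip just above the block (TCP 205), then check.

>>> drive_tool --targets '[-0.0021,0.001,0,0,0,-0.1,0,-0.0021,0.001,0.01,0,0,-0.2067,0,-0.0021,0.001,0.03,0,0,-0.2067,0,-0.0021,0.001,0.042,0,0,-0.2067,0,-0.0021,0.001,0.042,0,0,-0.2067,0,-0.0021,0.001,0.042,0,0,-0.2067,0]'

```text
clock: 20.85
eef_pos: [552.2, -214.4, 203.5]
tcp_rot: [3.14, -0.003, -3.141]
contact_force: [0.2, -0.3, -1.0]
opening: 0.249
```

```bash
python3 -c "
from h import *
rel(553.2,-214.8,145,3.14)"
```

```text
t 20.85 F [ 0.16 -0.3  -0.99] M [ 0.032  0.034 -0.018] q6 -1.94 tcp [ 552.2 -214.4  203.5] [ 3.140e+00 -3.000e-03 -3.141e+00]
rel [-0.0011, -0.0005, 0.0585] [0.0016, -0.0027, 0.0021]
```

>>> drive_tool --targets '[0,0,0.01,0,0,0,0,0,0,0.02,0,0,0,0,0,0,0.03,0,0,0,0,0,0,0.042,0,0,0,0,0,0,0.053,0,0,0,0,0,0,0.058,0,0,0,0,0,0,0.058,0,0,0,0]'

```text
clock: 21.43
eef_pos: [552.2, -214.5, 144.4]
tcp_rot: [3.14, -0.002, -3.139]
contact_force: [1.4, -0.7, -1.2]
opening: 0.246
```

>>> drive_tool --targets '[0,0,0.001,0,0,0,0,0,0,0.002,0,0,0,0]'

```text
clock: 21.6
eef_pos: [552.4, -214.6, 143.9]
tcp_rot: [3.14, -0.002, -3.138]
contact_force: [-0.1, -0.3, -1.5]
opening: 0.247
```

```bash
python3 s.py
```

```text
21.6 F [-0.1 -0.3 -1.5] M [ 0.029 -0.087  0.002] tcp [ 552.4 -214.6  143.9] [ 3.140e+00 -2.000e-03 -3.138e+00] q6 -1.948 eff 0.001
```

>>> drive_tool --targets '[0,0,0.0008,0,0,0,0,0,0,0.0008,0,0,0,0,0,0,0.0008,0,0,0,1,0,0,0.0008,0,0,0,1,0,0,0.0008,0,0,0,1,0,0,0.0008,0,0,0,1,0,0,0.0008,0,0,0,1,0,0,0.0008,0,0,0,1,0,0,-0.02,0,0,0,1,0,0,-0.05,0,0,0,1,0,0,-0.09,0,0,0,1,0,0,-0.13,0,0,0,1]'

```text
clock: 22.6
eef_pos: [551.9, -214.4, 274.5]
tcp_rot: [3.14, -0.004, -3.138]
contact_force: [1.0, -0.2, 0.6]
opening: 0.999
```

>>> drive_tool --targets '[0.1,0,-0.04,0,0,0,1,0.15,0,-0.04,0,0,0,1,0.2,0,-0.04,0,0,0,1,0.2,0,-0.04,0,0,0,1,0.2,0,-0.04,0,0,0,1,0.2,0,-0.04,0,0,0,1,0.2,0,-0.04,0,0,0,1]'

```text
clock: 23.18
eef_pos: [351.2, -215.3, 314.8]
tcp_rot: [3.141, -0.0, -3.14]
contact_force: [1.0, -0.1, -0.0]
opening: 1.0
```

Run:
```python
from h import *
f=grab_frame("top")
a=cv2.resize(f["color"][97:202,200:290],None,fx=5.5,fy=5.5,interpolation=cv2.INTER_CUBIC)
b=cv2.resize(f["color"][165:241,322:368],None,fx=6,fy=6,interpolation=cv2.INTER_CUBIC)
o=np.zeros((590,800,3),np.uint8); o[:a.shape[0],:a.shape[1]]=a; o[:b.shape[0],510:510+b.shape[1]]=b
cv2.imwrite("pics/c10.png",cv2.convertScaleAbs(o,alpha=1.7)); rel(0,0,0,0)
```

```text
t 23.2333 F [-0.7  -0.07 -0.35] M [-0.052 -0.02   0.032] q6 -2.13 tcp [ 352.5 -215.6  314.7] [ 3.141  0.    -3.14 ]
rel [0.3521, 0.2162, 0.3147] [-0.0002, 0.0003, -3.1396]
```

View pics/c10.png

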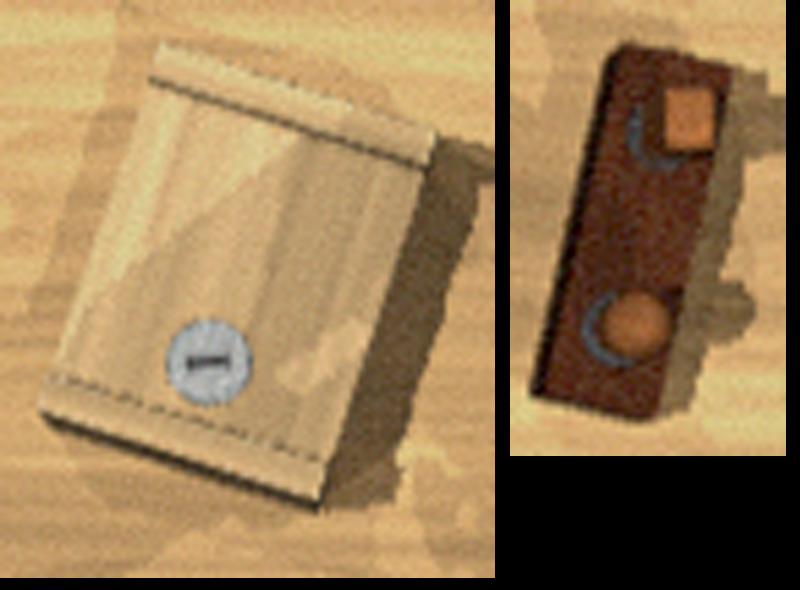

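Twelfth picture: the panel is flush, the cam slot at (208,361) has turned to nearly world y, and the screwdriver is upright in its original hole at (689,118). I'll do a quick numeric check, then hand in.

Run:
```python
from h import *
f=grab_frame("top")
u=np.array([np.cos(A),np.sin(A)])
for p in [(40,415),(180,460),(320,505)]:
    w=px2w(f,200+p[0]/5.5-.4,97+p[1]/5.5-.4,72)[:2]; print("panel inner x",((w-CAM)@u+18).round(1))
print("driver",px2w(f,322+179/6-.4,165+118/6-.4,115).round(1))
print(sense()["contact_force"].round(1)); print(sign_off())
```

```text
panel inner x -31.7
panel inner x -32.1
panel inner x -32.5
driver [ 549. -214.  115.]
[0.2 0.1 0. ]
the job is handed in; nothing more can be done
None
```

The panel is drawn up to the board, the cam is tight, and the screwdriver is back in its own hole. I handed the job in at about 23 s of the 72 s allowed. `sign_off` reports no verdict. One check did not confirm the result: the picture could not show that the gap is under the 1.2 mm limit.

- **Panel push:** I pushed the panel with the closed fingers. It slid at about 4–5 N and stopped against the bolt; the highest force I read was about 15 N, with the cam still open.
- **Cam turn:** The blade reached the slot floor at the expected 8 mm depth. I turned the cam clockwise until the averaged wrist torque was about 0.35 Nm, rising steeply at the end. I then eased back within the slot's play and lifted the blade out. The slot is now about 1.2 rad round from its open position.
- **Screwdriver:** It stands in its original hole, with the handle top about 2 mm from the first measurement. The gripper is open and well clear, and the contact force reads about zero.
- **Panel gap:** My last pixel measurement put the panel's inner face at x of about -32 mm (-31.7 to -32.5), against -30 mm when home and the -31.2 mm limit. The camera is only good to about 2 mm, so this neither proves nor rules out a gap over 1.2 mm. I took the panel as home from the torque rise, the cam angle and how flush it looks.

I did not measure the bolt tension directly. I did not re-measure the other objects on the table; the bodkin looked unmoved in the last picture.

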